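# Shuttle a tube rack to the reader's click stop

## Robot

A 7-joint arm with a two-finger parallel gripper is mounted at the origin on the work surface. World frame = base frame: x ahead of the robot, y to its left, z up, the work surface at z = 0. Lengths are in m, angles in degrees, forces in N, time in s.
With the tool pointing down it reaches from about 0.425 to 0.875 m from the base axis. Payload 8.4 kg.
Tool frame: the origin (TCP) lies at the very end of the fingers, on their centre line; the grasp point (between the pads) lies 19 mm behind it; x points along the fingers, y is the direction in which the jaws open and shut, and the axes are right-handed (so a half turn about x gives the same grasp; the last joint's range is limited). The gripper opens to 87 mm and grips with 3 to 60 N. Pads are 19 mm wide; open, the fingers measure 117 mm over their backs; the gripper's body (75 mm by 190 mm) begins 51 mm behind the grasp point.
Start: joints at [59.003, 19.091, 2.286, 83.961, -0.768, 76.965, -3.352], TCP at [0.278, -0.588, 0.223] pointing down, gripper open.
Joint ranges: [-147.57, 147.57], [-21.85, 119.76], [-74.77, 79.35], [14.55, 137.4], [-85.83, 265.84], [4.83, 119.75], [-152.11, 152.11]. Speed limits (degrees/s): [127.2, 127.2, 159.86, 159.86, 180, 180, 180].

## Interface

Orientations are given as a 3x3 rotation matrix whose columns are the frame's x, y, z axes.
In Python, from bench import r gives the robot as it stands.
- The arm moves only by the tool arm_command, never from a script. Its argument "commands" is one flat list of numbers, 5 for each row, row after row: the finger opening in m, from 0 to 0.087, then the shift along the tool's x, y, z in m, then the turn about the tool's x in degrees. A call has 1 to 5 rows; each row shifts and turns the pose as measured when the row begins, along the tool's axes as they then stand; what a row does not reach is not made up. A row lasts 1/8 s, in which the tool goes at most 62.5 mm and 10.7 degrees, less where a joint would pass 70% of its speed; a pose out of reach is approached as far as the arm can. A call is refused whole if a number of a shift passes 0.0625 or a number of a turn 10.7, either way. A call with a gripper value outside its range is refused whole. The fingers move at their own pace and stop on an object; "newtons" is the grip in N (left out, the last holds). Time passes only in rows, so rows that do not move let the fingers close. It gives the time, the measured TCP pose, the force and the opening at its end, in the units of the state.
- r.observe(): the state, without advancing time (a new reading comes with each control period).
- r.snapshot(name): name is "scene" or "top"; returns (picture, depth): 384x512x3 uint8, red, green, blue; 384x512 float32, m along the optical axis (not along the pixel's ray), 0 where there is no reading.
- r.calibration(name): a dict with "fx", "fy", "cx", "cy" (pixels), "R" (3x3) and "t" (3): a world point X has camera coordinates R X + t. Camera axes: x right, y down, z forward; pixel columns grow to the right and rows downward; lengths in m; the calibration is good to about 2 mm. A picture is of the moment at which its call begins. calibration takes no time and is no camera call.
- r.job_done(): hands the job in, once; it reports no verdict.
Trained networks look in the newest picture that a camera, given by its name, has taken for a name from the list of things; names that differ only in an ending like _2 or _b are one class to them, and where a whole thing is asked for, a point or a joint stands for the part that bears it (a point fixed in the world has none). Each returns a list of dicts, best first, with "p" (0 to 1); they miss things now and then, are a little off and sometimes report something else, mostly with a low value. They report only what shows in the picture. A call takes as long as a camera call. They do not tell look-alikes from the thing itself.
- r.look_for(camera, name): "at" ([row, column] in pixels, amid what is visible of it).
- r.mark_of(camera, name): "at" ([row, column] in pixels: a listed point, or the origin of a listed thing).
The state is a dict: "time_s": time; "joints": joint angles; "qd": joint speeds; "effort": joint torques, N m; "position": TCP position; "orientation": TCP orientation; "force": force on the tool from outside, world axes, zero at the start; "wrist_torque": the same for the moment, N m; "finger_gap": finger opening in m.
Only numpy, scipy, OpenCV 4.12 (cv2) and the standard library are available. Lean on these libraries where they do the work, as an engineer would, in place of code of your own. Each camera call takes 0.05 s, during which the arm holds its last target.

## Task

Push the shuttle along its rail until its roller clicks into the notch in front of the code reader and stays there; then press the reader's button fully down and let go. Do not touch or lift the tube rack riding on the shuttle, do not press the button before the shuttle is in the notch, and leave the other things on the bench where they are.

Things in the scene. Friction and masses are not known exactly. Their poses are not given: they have to be found in the camera images.
- rail: Straight aluminium rail screwed to the bench, 600 mm long, 34 mm wide, 25 mm high, with a grey end block (90 mm wide, 16 mm thick, 30 mm high) at each end. Origin: centre of its underside, on the bench. It runs along its own y; its +x side is the far side from the robot, where the reader stands.
- shuttle: Aluminium carriage sliding along the rail's +y from its start (no way back; 360 mm forward, past the notch), drag about 0.7 N, 0.45 kg. Axes of the rail; origin on the bench under mid-deck. Deck 96 mm (x) by 120 mm (y), top at z = 40 mm, 8 mm lips. Push plate at its -y end: 96 mm wide, z = 28 to 80 mm, 6 mm thick, outer face at y = -66 mm. Starts 140 to 310 mm short of the notch.
- push_face (a point): Centre of the outer (-y) face of the shuttle's push plate, on the shuttle's centre line, 62 mm above the bench; push here towards +y. Axes of the shuttle. The plate's free area reaches 18 mm above and 34 mm below this point.
- nose (a point): Rest position of the sprung steel roller (12 mm diameter) on the shuttle's far (+x) flank: 58 mm in x from the shuttle's centre line, at mid-length (66 mm in y ahead of the push face), 34 mm high. Axes of the shuttle.
- notch (a point): Where the nose stands in the detent: midway between the two steel dowels (20 mm diameter, 22 mm apart along y) on the reader's foot. Axes of the rail. Some 22 mm before it the push rises to 6 to 8 N, then eases to nothing by the crest, 11 mm before it; 5 to 9 mm before it the shuttle snaps in by itself, centred within 1 mm, ahead of the finger. 5 to 8 N more carries it out past the second dowel.
- reader: Code reader fixed beside the rail's far side: white housing 60 mm (x) by 76 mm (y), top at z = 96 mm, dark window towards the rail, steel foot with the two dowels. Axes of the rail, its origin on the bench at the rail's centre line, level with the notch.
- read (a joint): The reader's push button, a round black cap 28 mm across pointing up in a grey housing on top of the reader. 0 = up, 0.006 = fully down (m). Springs back; about 5 N for the full 6 mm.
- read_top (a point): Centre of the button cap's upper face, 118 mm above the bench when up; moves with the cap.
- rack: Pink rack with capped microtubes, 66 x 104 mm, 40 mm high, loose on the shuttle's deck within the lips; origin under its centre. Not to be touched. Mass about 0.18 kg. Its top is 80 mm above the bench.
- spare_rack: A second such rack, loose on the bench beside the far side of the rail's -y end. Bystander; origin under its centre.
- wash_bottle: White bottle, 60 mm diameter, 150 mm tall, on the far side of the rail. Bystander; origin under its centre.
- tip_box: Pipette tip box, 85 x 120 mm, 67 mm high, beyond the rail's +y end. Bystander; origin under its centre.
- petri_stack: Stack of clear dishes, 90 mm diameter, 41 mm high, far side. Bystander; origin under its centre.
- pipette: Pipette lying on the bench on the far side, 265 mm long along its y, 26 mm high. Bystander; origin under the front end of its black handle.
- marker: Marker pen lying close to the rail on the robot's side, 130 mm long along its y, 14 mm high. Bystander; origin under its middle.
- tube: Blue-capped tube standing on its cap, 29 mm diameter, 82 mm tall, close to the rail on its far side. Bystander; origin under its centre.
Not all that is in view belongs to the job. What is shaped like the reader but purple is not meant.

How it is judged:
By the outcome, as a careful person would: the job done as asked, in the order asked, and still so for the second after the job is handed in, with the robot touching nothing.
It also fails if it takes over 51 s, if anything falls off the work surface, if the arm or the gripper's body presses on something with over 40 N, if the wrist force passes 120 N, or if a joint passes its speed limit or range.

## Working session

There is one attempt and no reset: what is moved stays moved. The work goes in short steps, Python scripts to look and compute and a tool call to move; the robot and the scene stay as the last step left them, time stands still between calls to the robot, and variables do not carry over. Pictures are saved under pics/ and viewed, and the job is handed in when it is done.

Besides the shell and the picture viewer there is one more tool, called after "Request:" as name(argument=value, ...) on one line, values as JSON. arm_command: Moves the arm, as the interface text tells. Its arguments: {"type":"object","properties":{"commands":{"type":"array"},"newtons":{"type":"number"}},"required":["commands"]}

```bash
mkdir -p pics; ls; cat > h.py <<'E'
import numpy as np, cv2
from bench import r
def snap(n,f):
    p,d=r.snapshot(n); cv2.imwrite('pics/'+f+'.png',p[:,:,::-1]); np.save('pics/'+f+'.npy',d); return p,d
def ray(n,rc,z):
    c=r.calibration(n);R=np.array(c['R']);t=np.array(c['t'])
    d=R.T@np.array([(rc[1]-c['cx'])/c['fx'],(rc[0]-c['cy'])/c['fy'],1]);o=-R.T@t
    return o+d*(z-o[2])/d[2]
def deproj(n,rc,d):
    c=r.calibration(n);R=np.array(c['R']);t=np.array(c['t'])
    return R.T@(np.array([(rc[1]-c['cx'])/c['fx'],(rc[0]-c['cy'])/c['fy'],1])*d-t)
def proj(n,X):
    c=r.calibration(n);p=np.array(c['R'])@np.array(X)+np.array(c['t'])
    return np.array([c['cy']+c['fy']*p[1]/p[2],c['cx']+c['fx']*p[0]/p[2]])
E
python3 - <<'E'
from h import *
np.set_printoptions(precision=4,suppress=True)
for n in('scene','top'):
    p,d=snap(n,n+'0')
    for o,z in(('push_face',.062),('nose',.034),('notch',.034),('read_top',.118),('reader',0),('shuttle',0),('rail',0),('marker',0),('tube',0)):
        for m in r.mark_of(n,o)[:3]:
            print(n,o,np.round(m['at'],1),round(m['p'],2),ray(n,m['at'],z))
s=r.observe();print(s)
E
```

```text
pics
scene push_face [300.7 170.9] 0.86 [ 0.511 -0.254  0.062]
scene nose [304.2 219.7] 0.8 [ 0.5782 -0.1998  0.034 ]
scene notch [233.8 278.5] 0.91 [0.586  0.0419 0.034 ]
scene notch [247.4 109.8] 0.71 [ 0.2703 -0.1773  0.034 ]
scene read_top [215.6 310.7] 0.65 [0.6639 0.0323 0.118 ]
scene read_top [230.  124.8] 0.6 [ 0.3479 -0.1877  0.118 ]
scene reader [253.1  99.1] 0.69 [ 0.2264 -0.178   0.    ]
scene shuttle [302.7 200. ] 0.8 [ 0.5232 -0.1905  0.    ]
scene rail [246.9 253.6] 0.65 [0.5371 0.0088 0.    ]
scene marker [241. 208.] 0.54 [ 0.4282 -0.0232  0.    ]
scene marker [222.1 345.5] 0.4 [0.7016 0.2051 0.    ]
scene tube [301. 202.] 0.74 [ 0.5242 -0.185   0.    ]
scene tube [283.5 272.6] 0.53 [ 0.6288 -0.0765  0.    ]
top push_face [174.3 383.2] 0.78 [ 0.5222 -0.2538  0.062 ]
top nose [158.6 359.9] 0.94 [ 0.5732 -0.1973  0.034 ]
top notch [149.8 277. ] 0.91 [0.6    0.0413 0.034 ]
top notch [259.3 359.9] 0.81 [ 0.2873 -0.1865  0.034 ]
top read_top [119.1 278. ] 0.63 [0.6659 0.0415 0.118 ]
top read_top [237.4 368.8] 0.39 [ 0.3456 -0.1922  0.118 ]
top shuttle [177.3 356.6] 0.68 [ 0.5243 -0.1937  0.    ]
top rail [171.7 287.8] 0.8 [0.5416 0.0085 0.    ]
top rail [173.5 152.1] 0.32 [0.5372 0.4106 0.    ]
top marker [208.6 292.8] 0.51 [ 0.4322 -0.0048  0.    ]
top tube [137.9 313.8] 0.6 [ 0.6441 -0.0705  0.    ]
{'time_s': 1.0, 'joints': array([59.0027, 19.0917,  2.2864, 83.9624, -0.7671, 76.9671, -3.3512]), 'qd': array([ 0.0139,  0.01  ,  0.0706, -0.0383,  0.0414,  0.0579, -0.0492]), 'effort': array([  0.0001, -65.6121,   1.3328, -40.4056,  -0.0601,   0.035 ,
        -0.    ]), 'position': array([ 0.2779, -0.5876,  0.2225]), 'orientation': array([[-0.0001,  0.4276, -0.904 ],
       [ 0.0001, -0.904 , -0.4276],
       [-1.    , -0.0001,  0.    ]]), 'force': array([-0.3211, -0.1768, -0.2215]), 'wrist_torque': array([ 0.0289, -0.0243,  0.0144]), 'finger_gap': 0.08712370728959982}
```

```bash
python3 - <<'E'
import cv2,numpy as np
a=cv2.imread('pics/scene0.png');b=cv2.imread('pics/top0.png')
cv2.imwrite('pics/s0.png',cv2.resize(a,(800,600)));cv2.imwrite('pics/t0.png',cv2.resize(b,(800,600)))
E
```

```text
(no output)
```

View pics/s0.png

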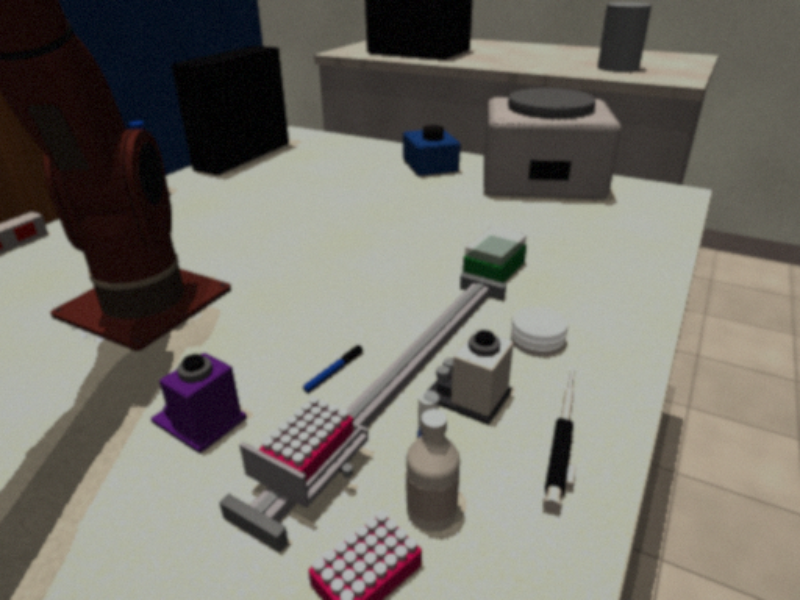

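View pics/t0.png

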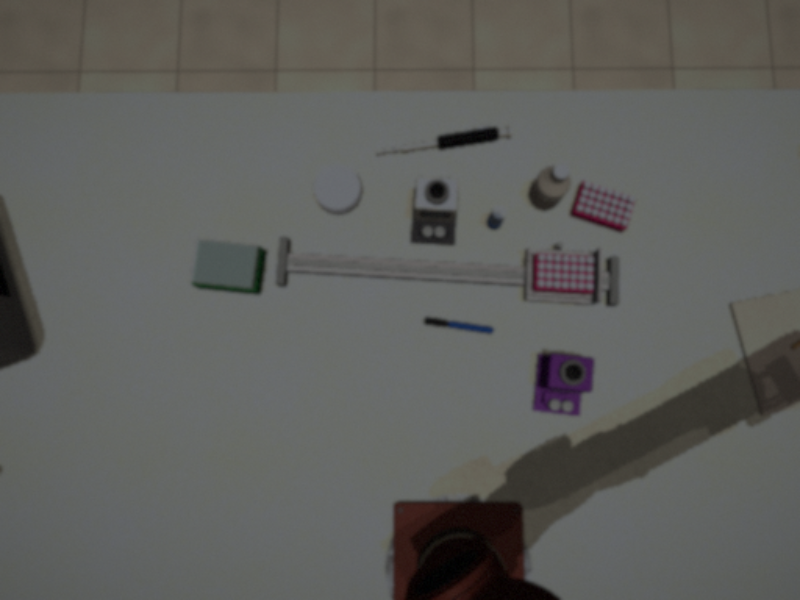

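```bash
python3 - <<'E'
from h import *
np.set_printoptions(precision=4,suppress=True)
b=cv2.imread('pics/top0.png');d=np.load('pics/top0.npy')
for sc in [(167.5,181),(180,392.5)]: print(ray('top',sc,.03))
cv2.imwrite('pics/c1.png',cv2.resize(b[140:215,320:420],(800,600),interpolation=cv2.INTER_CUBIC))
cv2.imwrite('pics/c2.png',cv2.resize(b[100:175,230:330],(800,600),interpolation=cv2.INTER_CUBIC))
# height map
H,W=d.shape;c=r.calibration('top');R=np.array(c['R']);t=np.array(c['t'])
v,u=np.mgrid[:H,:W];P=np.stack([(u-c['cx'])/c['fx']*d,(v-c['cy'])/c['fy']*d,d],-1)-t
X=P@R
np.save('pics/X.npy',X)
def reg(x0,x1,y0,y1,z0,z1):
    m=(X[...,0]>x0)&(X[...,0]<x1)&(X[...,1]>y0)&(X[...,1]<y1)&(X[...,2]>z0)&(X[...,2]<z1)&(d>0)
    return X[m]
q=reg(.45,.6,-.33,-.27,.02,.045);print('blockR',len(q),q.mean(0),q.min(0),q.max(0))
q=reg(.45,.65,.25,.36,.02,.045);print('blockL',len(q),q.mean(0),q.min(0),q.max(0))
q=reg(.52,.56,-.1,.25,.015,.035);print('rail',len(q),q.mean(0)); 
A=np.polyfit(q[:,1],q[:,0],1);print('rail x=a*y+b',A)
q=reg(.6,.75,-.02,.1,.085,.13);print('reader',len(q),q.mean(0),q.min(0),q.max(0))
q=reg(.6,.75,-.02,.1,.112,.13);print('cap',len(q),q.mean(0) if len(q) else 0)
print('scale mm/px',ray('top',(150,270),.06)-ray('top',(150,271),.06))
q=reg(.44,.62,-.275,-.235,.05,.1);print('plate',len(q),q.mean(0),q.min(0),q.max(0))
E
```

```text
[0.5492 0.3195 0.03  ]
[ 0.5112 -0.2891  0.03  ]
blockR 238 [ 0.5145 -0.2897  0.0271] [ 0.4707 -0.3026  0.0201] [ 0.5592 -0.2715  0.0351]
blockL 397 [0.5521 0.305  0.0265] [0.5097 0.2501 0.02  ] [0.5986 0.3599 0.043 ]
rail 1256 [0.5386 0.0806 0.0224]
rail x=a*y+b [0.0415 0.5353]
reader 578 [0.6587 0.0368 0.0998] [ 0.6297 -0.0017  0.0859] [0.6927 0.074  0.1221]
cap 76 [0.6615 0.0371 0.1168]
scale mm/px [0.     0.0028 0.    ]
plate 212 [ 0.5171 -0.2477  0.0719] [ 0.4697 -0.2569  0.0501] [ 0.5663 -0.2351  0.0851]
```

View pics/c1.png

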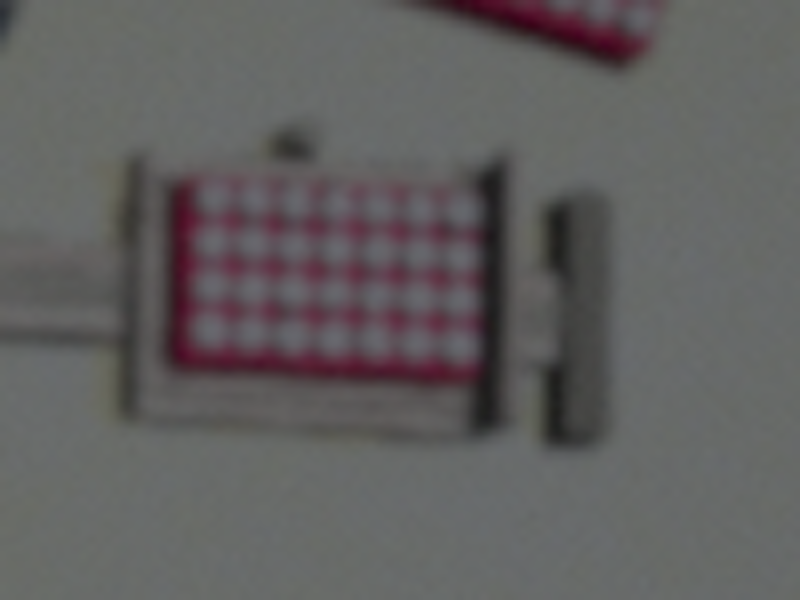

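View pics/c2.png

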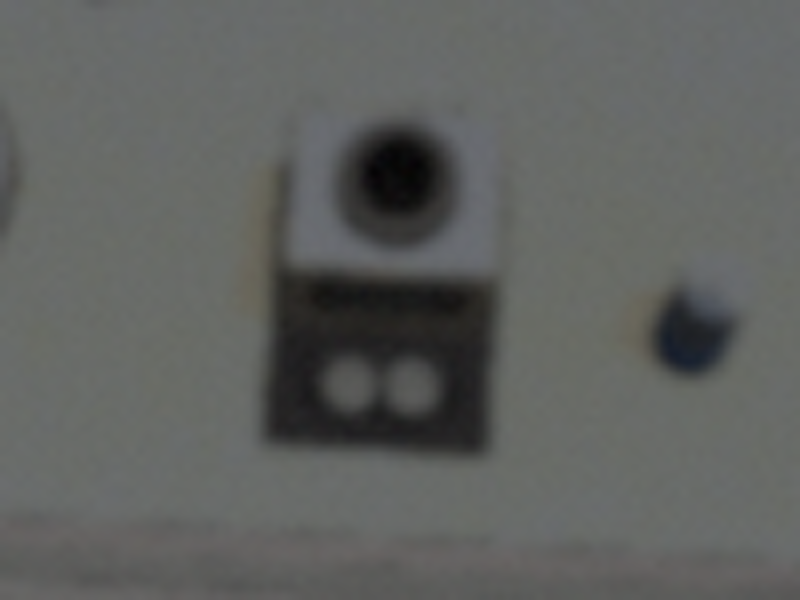

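The white reader at top-crop (400,180), seen at (437,190) in the 800-wide top view, has the dowels beside the rail, so it is the one meant. The purple one at (572,373) is a look-alike on the near side. The button is at about (0.662, 0.037). The shuttle's push face is at about (0.516, -0.256), so it has about 240 mm to travel along +y, with the rail yawed about 3.6°.

Next I'll fit the rail more closely and work out the approach.

```bash
cat >> h.py <<'E'
np.set_printoptions(precision=4,suppress=True)
U=np.array([.0625,.998,0]);N=np.array([.998,-.0625,0])
def to(target):
    s=r.observe();O=np.array(s['orientation']);p=np.array(s['position'])
    print('t',s['time_s'],'pos',p,'F',s['force'],'gap',round(s['finger_gap'],4))
    print('O',O.round(3).tolist()); print('shift tool',O.T@(np.array(target)-p))
E
python3 - <<'E'
from h import *
X=np.load('pics/X.npy')
def s(p): return (p[...,0]*U[0]+p[...,1]*U[1]), (p[...,0]*N[0]+p[...,1]*N[1])
# edges of rail in top picture by depth per y-slice
ys=[];xs=[]
for y in np.arange(-.08,.28,.02):
    m=(abs(X[...,1]-y)<.01)&(X[...,2]>.015)&(X[...,2]<.035)&(X[...,0]>.5)&(X[...,0]<.575)
    q=X[m]
    if len(q)>20: ys.append(y);xs.append((q[:,0].min()+q[:,0].max())/2)
print(np.polyfit(ys,xs,1)); print(np.round(xs,3))
for n,p in(('read',(.6615,.0371)),('readm',(.666,.0415)),('notch',(.600,.0413)),('notchS',(.586,.0419)),('noseT',(.5732,-.1973)),('noseS',(.5782,-.1998)),('pfT',(.5222,-.2538)),('pfS',(.511,-.254)),('blR',(.5112,-.2891)),('blL',(.5492,.3195))):
    print(n,s(np.array(p)))
# plate top from depth: s histogram
S,_=s(X); m=(X[...,2]>.065)&(X[...,2]<.09)&(S<-.205)&(S>-.24)&(abs(X[...,0]-.517)<.045)
print(S[m].min(),np.percentile(S[m],[5,50,95]),S[m].max())
to((.5,-.30,.15))
E
```

```text
[0.0634 0.5333]
[0.529 0.529 0.53  0.532 0.533 0.535 0.535 0.536 0.538 0.539 0.542 0.542
 0.545 0.545 0.545 0.548 0.548 0.55 ]
read (np.float64(0.07836955), np.float64(0.65785825))
readm (np.float64(0.083042), np.float64(0.6620742500000001))
notch (np.float64(0.07871739999999999), np.float64(0.59621875))
notchS (np.float64(0.07844119999999999), np.float64(0.58220925))
noseT (np.float64(-0.1610804), np.float64(0.5843848500000001))
noseS (np.float64(-0.1632629), np.float64(0.5895311000000001))
pfT (np.float64(-0.22065490000000004), np.float64(0.5370180999999999))
pfS (np.float64(-0.2215545), np.float64(0.525853))
blR (np.float64(-0.25657180000000007), np.float64(0.52824635))
blL (np.float64(0.353186), np.float64(0.52813285))
-0.22220799588544057 [-0.2212 -0.2163 -0.2073] -0.20522558968734328
t 1.0 pos [ 0.2779 -0.5876  0.2225] F [-0.3211 -0.1768 -0.2215] gap 0.0871
O [[-0.0, 0.428, -0.904], [0.0, -0.904, -0.428], [-1.0, -0.0, 0.0]]
shift tool [ 0.0725 -0.165  -0.3237]
```

Request:
arm_command(commands=[0,0,0,0,10,0,0,0,0,10,0,0,0,0,9,0,0,0,0,0], newtons=20)

```text
time_s: 1.5
position: [0.2778, -0.5876, 0.2226]
orientation: [[0.0, -0.078, -0.997], [0.0, -0.997, 0.078], [-1.0, -0.0, -0.0]]
force: [-0.8, -0.1, -0.1]
finger_gap: 0.0547
```

```bash
python3 - <<'E'
from h import *
to((.513,-.300,.15))
E
```

```text
t 1.5 pos [ 0.2778 -0.5876  0.2226] F [-0.7819 -0.1251 -0.0555] gap 0.0547
O [[0.0, -0.078, -0.997], [0.0, -0.997, 0.078], [-1.0, -0.0, -0.0]]
shift tool [ 0.0726 -0.3051 -0.212 ]
```

Request:
arm_command(commands=[0,0,-0.05,-0.035,0,0,0,-0.05,-0.035,0,0,0,-0.05,-0.035,0,0,0,-0.05,-0.035,0,0,0,-0.05,-0.035,0])

```text
time_s: 2.12
position: [0.471, -0.3496, 0.2221]
orientation: [[-0.001, -0.067, -0.998], [-0.003, -0.998, 0.067], [-1.0, 0.003, 0.001]]
force: [-0.5, -0.4, -0.3]
finger_gap: 0.0056
```

```bash
python3 - <<'E'
from h import *
to(.5285*N+(-.2225-.035)*U+np.array([0,0,.05]))
E
```

```text
t 2.125 pos [ 0.471  -0.3496  0.2221] F [-0.5224 -0.3662 -0.3133] gap 0.0056
O [[-0.001, -0.067, -0.998], [-0.003, -0.998, 0.067], [-1.0, 0.003, 0.001]]
shift tool [ 0.1719 -0.0627 -0.0364]
```

Request:
arm_command(commands=[0,0.02,-0.03,-0.02,0,0,0.05,-0.015,-0.016,0,0,0.05,0,0,0,0,0.03,0,0,0,0,0,0,0,0])

```text
time_s: 2.75
position: [0.5168, -0.2991, 0.07]
orientation: [[0.004, -0.034, -0.999], [-0.003, -0.999, 0.034], [-1.0, 0.003, -0.005]]
force: [-0.8, 1.1, -0.4]
finger_gap: 0.0006
```

```bash
python3 - <<'E'
from h import *
to(.5285*N+(-.2225-.020)*U+np.array([0,0,.05]))
p,d=snap('scene','s1');cv2.imwrite('pics/s1b.png',cv2.resize(p[220:370,120:320,::-1],(800,600)))
E
```

```text
t 2.75 pos [ 0.5168 -0.2991  0.07  ] F [-0.8117  1.1293 -0.3664] gap 0.0006
O [[0.004, -0.034, -0.999], [-0.003, -0.999, 0.034], [-1.0, 0.003, -0.005]]
shift tool [ 0.0199 -0.024   0.0055]
```

View pics/s1b.png

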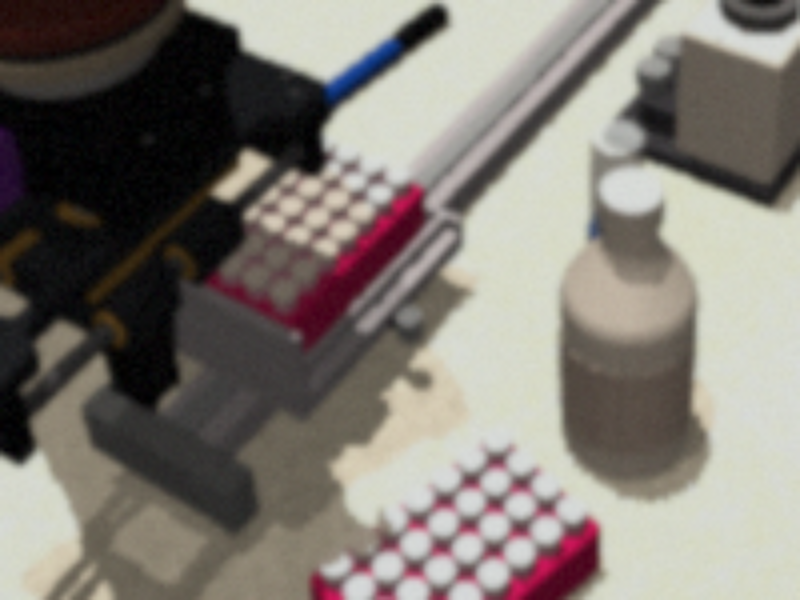

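The closed fingers stand behind the push plate (crop about (140,370)), over the end block and clear of the rack. Next I'll lower to 0.05 and correct the yaw by about 1.7°.

Request:
arm_command(commands=[0,0.02,0,0.002,1.7,0,0,0,0.002,0])

```text
time_s: 3.05
position: [0.5158, -0.3011, 0.0553]
orientation: [[0.011, -0.062, -0.998], [-0.007, -0.998, 0.062], [-1.0, 0.006, -0.011]]
force: [-1.0, -1.0, 0.3]
finger_gap: 0.0005
```

```bash
python3 - <<'E'
from h import *
to(.5285*N+(-.2225-.015)*U+np.array([0,0,.05]))
p=r.observe()['position'];print(proj('scene',p), (proj('scene',p)-[220,120])*4)
E
```

```text
t 3.05 pos [ 0.5158 -0.3011  0.0553] F [-0.9769 -0.9611  0.325 ] gap 0.0005
O [[0.011, -0.062, -0.998], [-0.007, -0.998, 0.062], [-1.0, 0.006, -0.011]]
shift tool [ 0.005  -0.0308  0.0052]
[323.424  155.9138] [413.696  143.6552]
```

Request:
arm_command(commands=[0,0.004,-0.007,0.004,0,0,0,-0.006,0.001,0,0,0,-0.006,0,0,0,0,-0.006,0,0,0,0,-0.006,0,0])

```text
time_s: 3.68
position: [0.5149, -0.2691, 0.0557]
orientation: [[0.017, -0.06, -0.998], [-0.01, -0.998, 0.06], [-1.0, 0.009, -0.018]]
force: [-0.2, -0.4, 0.4]
finger_gap: 0.0
```

```bash
python3 - <<'E'
from h import *
to(.5285*N+(.0785-.066-.015)*U+np.array([0,0,.05]))
E
```

```text
t 3.675 pos [ 0.5149 -0.2691  0.0557] F [-0.2008 -0.3629  0.413 ] gap 0.0
O [[0.017, -0.06, -0.998], [-0.01, -0.998, 0.06], [-1.0, 0.009, -0.018]]
shift tool [ 0.0036 -0.234   0.0018]
```

Request:
arm_command(commands=[0,0.002,-0.008,0,0,0,0.001,-0.01,0,0,0,0.001,-0.01,0,0,0,0,-0.01,0,0,0,0,-0.01,0,0])

```text
time_s: 4.3
position: [0.5183, -0.2187, 0.0513]
orientation: [[0.018, -0.061, -0.998], [-0.011, -0.998, 0.06], [-1.0, 0.01, -0.018]]
force: [0.5, -0.4, 1.0]
finger_gap: 0.0005
```

```bash
python3 - <<'E'
from h import *
p,d=snap('scene','s2');cv2.imwrite('pics/s2b.png',cv2.resize(p[170:370,120:387,::-1],(800,600)))
for m in r.mark_of('scene','nose')[:2]:
    q=ray('scene',m['at'],.034);print('nose',m['at'],m['p'],q,q@U)
to(.5285*N+(.0785-.066-.015)*U+np.array([0,0,.05]))
E
```

```text
nose [287.0, 234.6] 0.9 [ 0.5808 -0.1498  0.034 ] -0.11316698999771022
t 4.4 pos [ 0.5185 -0.2175  0.0511] F [ 0.4619 -0.505   0.3596] gap 0.0005
O [[0.018, -0.059, -0.998], [-0.01, -0.998, 0.058], [-1.0, 0.009, -0.018]]
shift tool [-0.0005 -0.1822  0.0019]
```

View pics/s2b.png

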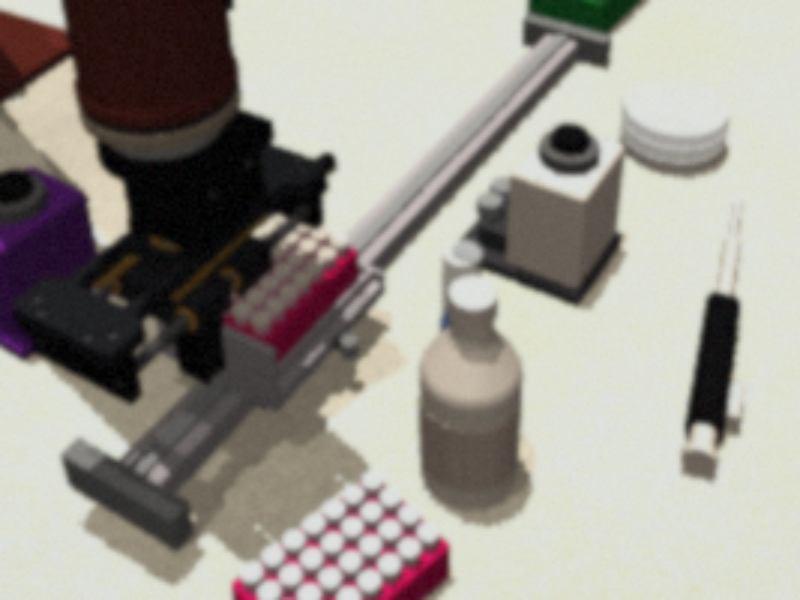

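The shuttle is moving: the nose has gone about 50 mm and sits at crop (345,345). The hand is clear of the rack and bottle.

Request:
arm_command(commands=[0,0,-0.012,0,0,0,0,-0.012,0,0,0,0,-0.012,0,0,0,0,-0.012,0,0,0,0,-0.012,0,0])

```text
time_s: 5.03
position: [0.5222, -0.1548, 0.0507]
orientation: [[0.018, -0.06, -0.998], [-0.011, -0.998, 0.06], [-1.0, 0.01, -0.019]]
force: [-0.1, -0.4, 0.9]
finger_gap: 0.0006
```

Request:
arm_command(commands=[0,0,-0.012,0,0,0,0,-0.012,0,0,0,0,-0.012,0,0,0,0,-0.008,0,0,0,0,-0.006,0,0])

```text
time_s: 5.65
position: [0.5255, -0.1004, 0.0502]
orientation: [[0.018, -0.059, -0.998], [-0.01, -0.998, 0.059], [-1.0, 0.009, -0.019]]
force: [0.5, -0.7, 0.6]
finger_gap: 0.0002
```

```bash
python3 - <<'E'
from h import *
p,d=snap('scene','s3');cv2.imwrite('pics/s3b.png',cv2.resize(p[170:370,120:387,::-1],(800,600)))
for o in('nose','notch'):
  for m in r.mark_of('scene',o)[:2]:
    q=ray('scene',m['at'],.034);print(o,m['at'],m['p'],q,q@U)
to(.5285*N+(.0785-.066-.015)*U+np.array([0,0,.05]))
E
```

```text
nose [251.4, 266.7] 0.79 [ 0.5894 -0.0264  0.034 ] 0.010513571575777848
notch [235.2, 278.2] 0.89 [0.5876 0.0368 0.034 ] 0.07347176200203309
notch [247.7, 109.3] 0.81 [ 0.27   -0.1786  0.034 ] -0.16134423633645906
t 5.8 pos [ 0.5253 -0.1006  0.0501] F [0.3688 0.1994 0.1777] gap 0.0006
O [[0.018, -0.059, -0.998], [-0.01, -0.998, 0.059], [-1.0, 0.009, -0.018]]
shift tool [-0.0006 -0.0651  0.0018]
```

View pics/s3b.png

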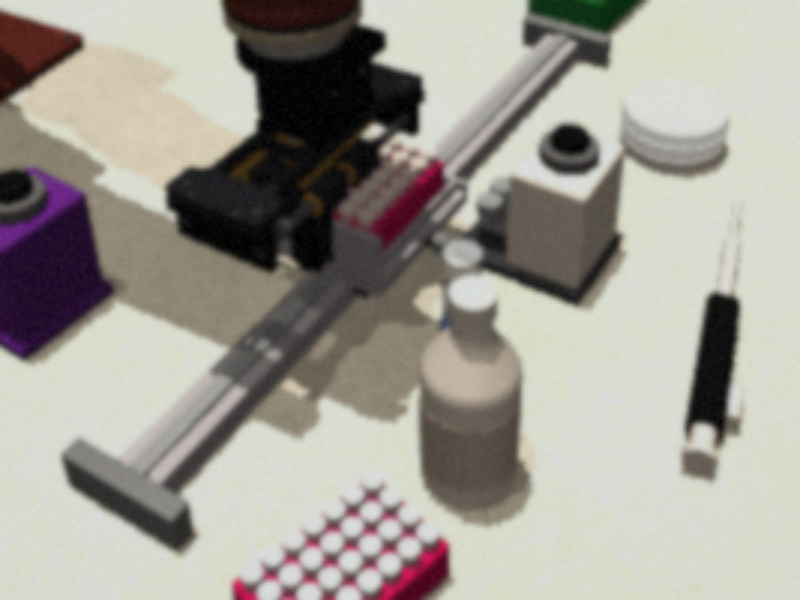

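Request:
arm_command(commands=[0,0,-0.006,0,0,0,0,-0.006,0,0,0,0,-0.006,0,0,0,0,-0.006,0,0,0,0,-0.004,0,0])

```text
time_s: 6.42
position: [0.5269, -0.0721, 0.0498]
orientation: [[0.017, -0.061, -0.998], [-0.011, -0.998, 0.06], [-1.0, 0.01, -0.018]]
force: [-0.1, -0.5, 1.0]
finger_gap: 0.0005
```

Request:
arm_command(commands=[0,0,-0.003,0,0,0,0,-0.003,0,0,0,0,-0.003,0,0])

```text
time_s: 6.8
position: [0.5275, -0.0624, 0.0497]
orientation: [[0.018, -0.06, -0.998], [-0.011, -0.998, 0.06], [-1.0, 0.01, -0.018]]
force: [-0.0, -1.2, 1.1]
finger_gap: 0.0006
```

```bash
python3 - <<'E'
from h import *
p,d=snap('scene','s4')
for o in('nose','notch'):
  for m in r.mark_of('scene',o)[:2]:
    q=ray('scene',m['at'],.034);print(o,m['at'],m['p'],q,q@U)
to(.5285*N+(.0785-.066-.015)*U+np.array([0,0,.05]))
E
```

```text
nose [243.2, 276.0] 0.77 [0.5955 0.0084 0.034 ] 0.045560069483786894
notch [236.7, 278.4] 0.81 [0.5904 0.032  0.034 ] 0.06884822779426286
notch [246.3, 107.3] 0.55 [ 0.2623 -0.1772  0.034 ] -0.1604222283894744
t 6.95 pos [ 0.5274 -0.0623  0.0496] F [ 0.0092 -0.2105  0.3587] gap 0.0008
O [[0.017, -0.06, -0.998], [-0.01, -0.998, 0.06], [-1.0, 0.009, -0.018]]
shift tool [-0.0007 -0.0267  0.0017]
```

Request:
arm_command(commands=[0,0,-0.002,0,0,0,0,-0.002,0,0,0,0,-0.002,0,0])

```text
time_s: 7.32
position: [0.5278, -0.0565, 0.0495]
orientation: [[0.017, -0.061, -0.998], [-0.011, -0.998, 0.061], [-1.0, 0.01, -0.018]]
force: [1.0, -1.1, 0.5]
finger_gap: 0.0005
```

Request:
arm_command(commands=[0,0,-0.002,0,0,0,0,-0.002,0,0])

```text
time_s: 7.58
position: [0.5278, -0.0545, 0.0495]
orientation: [[0.017, -0.062, -0.998], [-0.013, -0.998, 0.062], [-1.0, 0.012, -0.018]]
force: [-1.0, -9.3, 2.1]
finger_gap: 0.0009
```

Request:
arm_command(commands=[0,0,-0.002,0,0,0,0,-0.002,0,0])

```text
time_s: 7.82
position: [0.5278, -0.0546, 0.0496]
orientation: [[0.017, -0.066, -0.998], [-0.018, -0.998, 0.065], [-1.0, 0.016, -0.018]]
force: [0.0, -7.7, 1.4]
finger_gap: 0.0003
```

The push has met the first dowel, about 22 mm before the notch. I need slightly larger steps here because the arm is compliant.

Request:
arm_command(commands=[0,0,-0.003,0,0])

```text
time_s: 7.95
position: [0.5277, -0.0544, 0.0496]
orientation: [[0.016, -0.068, -0.998], [-0.021, -0.998, 0.067], [-1.0, 0.019, -0.018]]
force: [-0.3, -12.0, 1.7]
finger_gap: 0.0006
```

Request:
arm_command(commands=[0,0,-0.004,0,0])

```text
time_s: 8.07
position: [0.5277, -0.0543, 0.0496]
orientation: [[0.016, -0.071, -0.997], [-0.025, -0.997, 0.07], [-1.0, 0.023, -0.017]]
force: [-0.7, -15.8, 3.4]
finger_gap: 0.0004
```

15.8 N is well over the expected 8 N, so I'll stop and look.

```bash
python3 - <<'E'
from h import *
p,d=snap('scene','s5');cv2.imwrite('pics/s5b.png',cv2.resize(p[170:290,200:360,::-1],(800,600),interpolation=cv2.INTER_CUBIC))
p,d=snap('top','t5');cv2.imwrite('pics/t5b.png',cv2.resize(p[100:220,230:390,::-1],(800,600),interpolation=cv2.INTER_CUBIC))
for c in('scene','top'):
 for o in('nose','notch','push_face'):
  for m in r.mark_of(c,o)[:1]:
    q=ray(c,m['at'],.034 if o[0]=='n' else .062);print(c,o,m['at'],m['p'],q,q@U)
s=r.observe();print(s['force'],s['wrist_torque'],s['position'])
E
```

```text
scene nose [239.8, 276.6] 0.9 [0.5915 0.0199 0.034 ] 0.056833324724175134
scene notch [236.2, 282.8] 0.97 [0.5987 0.0384 0.034 ] 0.07572783428187596
scene push_face [238.9, 237.5] 0.61 [ 0.5286 -0.048   0.062 ] -0.014877634522769877
top nose [152.8, 283.8] 0.72 [0.591  0.0217 0.034 ] 0.05857545309619784
top notch [150.8, 276.1] 0.97 [0.597  0.0439 0.034 ] 0.08113539121061716
top push_face [171.7, 309.4] 0.87 [ 0.5301 -0.0478  0.062 ] -0.014610002224736789
[ -0.3405 -14.6579   2.1321] [-2.71    0.3202 -0.0604] [ 0.5277 -0.0544  0.0497]
```

View pics/s5b.png

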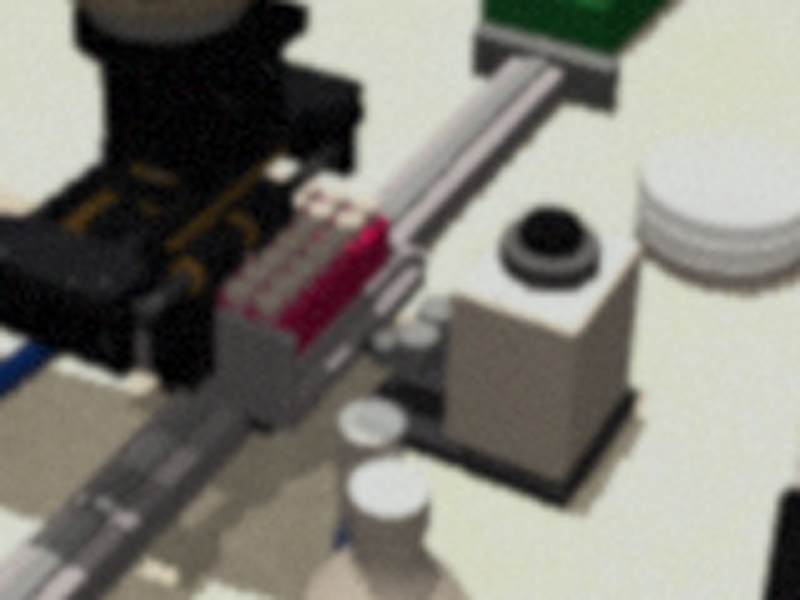

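View pics/t5b.png

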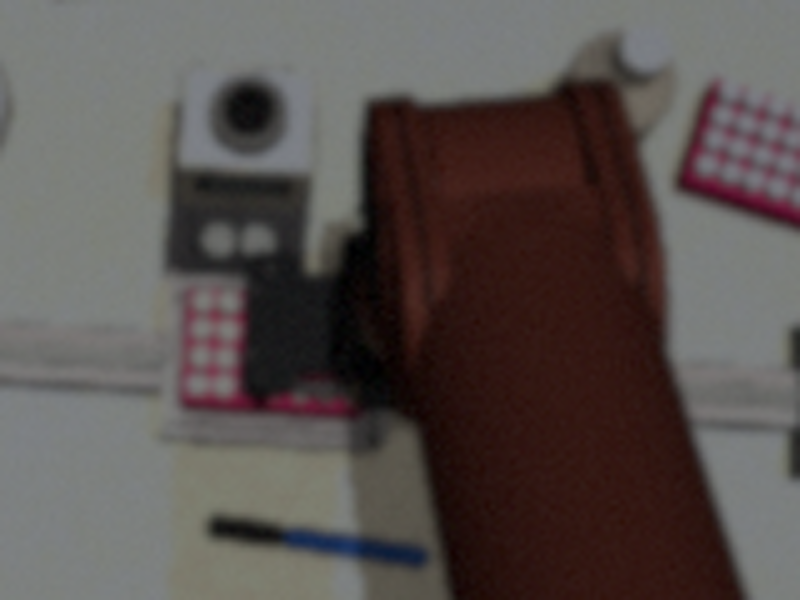

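```bash
python3 - <<'E'
from h import *
for n in('scene','top'):
    d=np.load({'scene':'pics/s5.npy','top':'pics/t5.npy'}[n]);p=cv2.imread({'scene':'pics/s5.png','top':'pics/t5.png'}[n]).astype(int)
    H,W=d.shape;c=r.calibration(n);R=np.array(c['R']);t=np.array(c['t'])
    v,u=np.mgrid[:H,:W];X=(np.stack([(u-c['cx'])/c['fx']*d,(v-c['cy'])/c['fy']*d,d],-1)-t)@R
    S=X@U;L=X@N-.5285
    dark=(p.max(-1)<60)&(d>0)&(X[...,2]<.3)&(X[...,2]>.04)&(abs(L)<.15)&(S>-.2)&(S<.1)
    for a in np.arange(-.14,.09,.02):
        m=dark&(abs(S-a)<.01)
        if m.sum()>5:print(n,round(a,2),m.sum(),'z',X[m][:,2].min().round(3),np.percentile(X[m][:,2],[10,50]).round(3),'L',L[m].min().round(3),L[m].max().round(3))
    # shuttle front/back, rack extent
    pk=(p[...,2]>p[...,1]+40)&(X[...,2]>.03)&(X[...,2]<.1)&(abs(L)<.06)&(S<.2)&(S>-.1)
    if pk.sum():print(n,'rack',S[pk].min(),S[pk].max(),L[pk].min(),L[pk].max(),X[pk][:,2].max())
E
```

```text
scene -0.14 126 z 0.04 [0.046 0.067] L -0.145 -0.14
scene -0.12 241 z 0.145 [0.148 0.157] L -0.03 0.037
scene -0.1 470 z 0.122 [0.129 0.162] L -0.034 0.038
scene -0.08 135 z 0.132 [0.138 0.163] L -0.025 0.033
scene -0.06 710 z 0.124 [0.138 0.263] L -0.027 0.038
scene -0.04 1314 z 0.053 [0.143 0.195] L -0.032 0.04
scene -0.02 653 z 0.041 [0.067 0.187] L -0.029 0.042
scene 0.0 308 z 0.04 [0.078 0.167] L -0.033 0.04
scene 0.02 169 z 0.128 [0.152 0.179] L 0.014 0.039
scene 0.04 75 z 0.133 [0.136 0.158] L 0.015 0.037
scene 0.06 251 z 0.1 [0.106 0.135] L -0.001 0.147
scene 0.08 72 z 0.101 [0.112 0.117] L -0.005 0.15
scene rack 0.010414630924822421 0.1048790816828957 0.0006976191611471894 0.03743452520269119 0.07414135374938648
top 0.0 71 z 0.04 [0.042 0.079] L -0.044 -0.023
top 0.02 218 z 0.046 [0.134 0.218] L -0.036 0.037
top 0.04 239 z 0.04 [0.135 0.16 ] L -0.034 0.102
top 0.06 270 z 0.041 [0.08  0.159] L -0.035 0.137
top 0.08 162 z 0.041 [0.075 0.118] L -0.035 0.141
top rack 0.01392277529508966 0.10477740447580396 -0.02879681304242565 0.02359678758370054 0.07738966889564651
```

Nothing but the roller on the first dowel is blocking: the hand is at least 45 mm above the rack and clear of everything else. I'll raise the push moderately, in single rows.

Request:
arm_command(commands=[0,0,-0.005,0,0])

```text
time_s: 8.6
position: [0.5277, -0.0543, 0.0497]
orientation: [[0.015, -0.075, -0.997], [-0.029, -0.997, 0.074], [-0.999, 0.028, -0.017]]
force: [-0.9, -17.5, 3.1]
finger_gap: -0.0001
```

Request:
arm_command(commands=[0,0,-0.005,0,0])

```text
time_s: 8.72
position: [0.5278, -0.0526, 0.0498]
orientation: [[0.015, -0.078, -0.997], [-0.033, -0.996, 0.077], [-0.999, 0.031, -0.017]]
force: [-1.6, -11.1, 2.9]
finger_gap: 0.0004
```

It is breaking over the crest now, so I'll use smaller steps.

Request:
arm_command(commands=[0,0,-0.004,0,0])

```text
time_s: 8.85
position: [0.5279, -0.0505, 0.0497]
orientation: [[0.014, -0.08, -0.997], [-0.034, -0.996, 0.079], [-0.999, 0.033, -0.017]]
force: [-0.9, -2.5, 2.3]
finger_gap: 0.0006
```

Request:
arm_command(commands=[0,0,-0.003,0,0])

```text
time_s: 8.98
position: [0.528, -0.0479, 0.0497]
orientation: [[0.014, -0.081, -0.997], [-0.035, -0.996, 0.08], [-0.999, 0.033, -0.017]]
force: [-0.2, -2.7, 1.4]
finger_gap: 0.001
```

Request:
arm_command(commands=[0,0,-0.002,0,0,0,0,-0.002,0,0])

```text
time_s: 9.22
position: [0.5284, -0.0428, 0.0495]
orientation: [[0.014, -0.08, -0.997], [-0.034, -0.996, 0.079], [-0.999, 0.033, -0.017]]
force: [0.4, 0.1, 0.6]
finger_gap: 0.0003
```

```bash
python3 - <<'E'
from h import *
p,d=snap('scene','s6');cv2.imwrite('pics/s6b.png',cv2.resize(p[170:290,200:360,::-1],(800,600),interpolation=cv2.INTER_CUBIC))
for m in r.mark_of('scene','nose')[:1]:
    q=ray('scene',m['at'],.034);print(m['at'],m['p'],q,q@U)
s=r.observe();print(s['force'],s['position'])
E
```

```text
[236.5, 282.9] 0.95 [0.5994 0.0375 0.034 ] 0.07487191128271597
[0.1274 0.1628 0.3721] [ 0.5284 -0.0424  0.0495]
```

View pics/s6b.png

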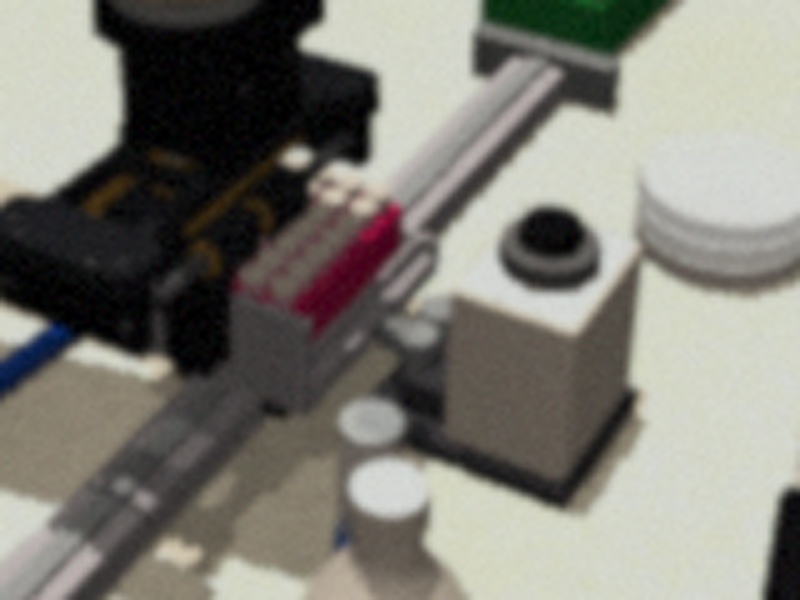

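```bash
python3 - <<'E'
from h import *
a=cv2.imread('pics/s5.png',0);b=cv2.imread('pics/s6.png',0)
def pt(s,L,z): return proj('scene',(.5285+L)*N+s*U+np.array([0,0,z]))
for L,z,s0,nm in((.048,.055,-.012,'platecorner'),(.048,.04,.11,'frontcorner'),(.035,.06,.10,'rackcorner')):
    A=pt(s0,L,z);B=pt(s0+.022,L,z);print(nm,A,'22mm ->',B-A)
    r0,c0=int(A[0]),int(A[1]);h=9
    T=a[r0-h:r0+h+1,c0-h:c0+h+1].astype(np.float32);
    S=b[r0-h-10:r0+h+11,c0-h-10:c0+h+11].astype(np.float32)
    res=cv2.matchTemplate(S,T,cv2.TM_CCOEFF_NORMED);_,v,_,l=cv2.minMaxLoc(res);print('  match d(row,col)',l[1]-10,l[0]-10,round(v,3))
E
```

```text
platecorner [247.7277 256.0658] 22mm -> [-5.6427  5.271 ]
  match d(row,col) -3 3 0.903
frontcorner [224.0208 282.7659] 22mm -> [-4.6447  4.2601]
  match d(row,col) -2 2 0.958
rackcorner [217.7191 276.1611] 22mm -> [-4.5944  4.4307]
  match d(row,col) -3 3 0.98
```

The shuttle has moved about 12 mm since it met the dowel, so it is just at the crest and not yet snapped in. I'll creep on.

Request:
arm_command(commands=[0,0,-0.0015,0,0])

```text
time_s: 9.45
position: [0.5285, -0.0406, 0.0493]
orientation: [[0.014, -0.079, -0.997], [-0.033, -0.996, 0.078], [-0.999, 0.032, -0.017]]
force: [-0.3, 0.6, -0.3]
finger_gap: 0.0008
```

Request:
arm_command(commands=[0,0,-0.0015,0,0])

```text
time_s: 9.57
position: [0.5286, -0.0387, 0.0492]
orientation: [[0.014, -0.079, -0.997], [-0.033, -0.996, 0.078], [-0.999, 0.032, -0.017]]
force: [0.5, 0.3, -0.0]
finger_gap: -0.0
```

```bash
cat > reg.py <<'E'
from h import *
import sys
def pt(s,L,z): return proj('scene',(.5285+L)*N+s*U+np.array([0,0,z]))
def shift(fa,fb):
    a=cv2.imread(fa,0);b=cv2.imread(fb,0)
    for L,z,s0,nm in((.048,.055,-.012,'plate'),(.048,.04,.11,'front'),(.035,.06,.10,'rack')):
        A=pt(s0,L,z);B=pt(s0+.022,L,z)
        r0,c0=int(A[0]),int(A[1]);h=8;k=6;g=12
        T=cv2.resize(a[r0-h:r0+h+1,c0-h:c0+h+1],None,fx=k,fy=k,interpolation=cv2.INTER_CUBIC)
        S=cv2.resize(b[r0-h-g:r0+h+g+1,c0-h-g:c0+h+g+1],None,fx=k,fy=k,interpolation=cv2.INTER_CUBIC)
        res=cv2.matchTemplate(S,T,cv2.TM_CCOEFF_NORMED);_,v,_,l=cv2.minMaxLoc(res)
        dv=np.array([l[1]/k-g,l[0]/k-g]);e=(B-A);print(nm,dv,'mm along',22*dv@e/(e@e),round(v,3))
E
python3 - <<'E'
from reg import *
p,d=snap('scene','s7');cv2.imwrite('pics/s7b.png',cv2.resize(p[170:290,200:360,::-1],(800,600),interpolation=cv2.INTER_CUBIC))
shift('pics/s5.png','pics/s6.png');shift('pics/s5.png','pics/s7.png')
s=r.observe();print(s['time_s'],s['force'],s['position'])
E
```

```text
plate [-3.1667  2.8333] mm along 12.10373375038244 0.958
front [-2.5     2.3333] mm along 11.936535951793529 0.967
rack [-2.6667  2.5   ] mm along 12.597723496865633 0.994
plate [-5.3333  4.8333] mm along 20.504660433989077 0.954
front [-4.3333  4.    ] mm along 20.585131031857884 0.943
rack [-4.3333  4.1667] mm along 20.720533417447154 0.983
9.625 [ 1.0576 -0.314  -0.7161] [ 0.5286 -0.0385  0.0492]
```

The shuttle has now moved about 20.6 mm while the finger moved 16 mm, with no force, so it snapped in ahead of the finger. I'll back off and check.

Request:
arm_command(commands=[0,0,0.015,0,0,0,0,0.03,0,0,0,-0.02,0.03,0,0,0,-0.06,0.02,0,0,0,-0.06,0,0,0])

```text
time_s: 10.25
position: [0.5147, -0.1358, 0.1905]
orientation: [[0.004, -0.08, -0.997], [-0.032, -0.996, 0.08], [-0.999, 0.031, -0.007]]
force: [1.4, 0.8, -1.1]
finger_gap: 0.0004
```

Request:
arm_command(commands=[0,-0.04,0.03,0,0,0,0,0,0,0])

```text
time_s: 10.5
position: [0.5133, -0.1683, 0.2381]
orientation: [[0.012, -0.083, -0.996], [-0.034, -0.996, 0.082], [-0.999, 0.033, -0.015]]
force: [-0.1, -0.3, -0.7]
finger_gap: 0.0002
```

```bash
python3 - <<'E'
from reg import *
p,d=snap('scene','s8');cv2.imwrite('pics/s8b.png',cv2.resize(p[170:290,200:360,::-1],(800,600),interpolation=cv2.INTER_CUBIC))
shift('pics/s5.png','pics/s8.png');shift('pics/s7.png','pics/s8.png')
for o,z in(('nose',.034),('notch',.034),('read_top',.118)):
  for n in ('scene','top'):
    if n=='top' and o=='nose': p,d=snap('top','t8');cv2.imwrite('pics/t8b.png',cv2.resize(p[100:220,230:390,::-1],(800,600),interpolation=cv2.INTER_CUBIC))
    for m in r.mark_of(n,o)[:2]:
      q=ray(n,m['at'],z);print(n,o,m['at'],round(m['p'],2),q,q@U,q@N)
to((.6625,.038,.18))
E
```

```text
plate [-5.      4.8333] mm along 19.810645753052935 0.512
front [-4.5     4.1667] mm along 21.40711624979018 0.935
rack [-4.5     4.3333] mm along 21.5328144095053 0.963
plate [0.3333 0.1667] mm along -0.3698620761426684 0.795
front [-0.3333  0.3333] mm along 1.6439704358645872 0.916
rack [-0.1667  0.1667] mm along 0.8122809920581484 0.917
scene nose [238.6, 281.0] 0.57 [0.5987 0.0285 0.034 ] 0.065847503220209 0.5956927733669326
top nose [152.1, 279.7] 0.69 [0.5931 0.0335 0.034 ] 0.0705251531629576 0.5898232801680817
scene notch [234.3, 279.9] 0.76 [0.5897 0.0417 0.034 ] 0.07846231636958632 0.5859467031453127
scene notch [245.4, 109.0] 0.76 [ 0.2633 -0.1731  0.034 ] -0.15630836701537276 0.27363095180010083
top notch [151.1, 275.3] 0.74 [0.5961 0.0462 0.034 ] 0.08339943171091432 0.5920267885275123
top notch [171.1, 300.0] 0.74 [ 0.537  -0.0243  0.034 ] 0.00935308716600064 0.5374811033172584
scene read_top [229.1, 125.4] 0.63 [ 0.3468 -0.1849  0.118 ] -0.16286845646644155 0.3576350877082319
scene read_top [212.5, 311.7] 0.59 [0.6617 0.044  0.118 ] 0.08524017017092007 0.6576592617971635
top read_top [121.2, 275.7] 0.59 [0.66   0.0478 0.118 ] 0.08893698464713676 0.6556538083278987
top read_top [238.2, 366.3] 0.49 [ 0.3435 -0.1856  0.118 ] -0.16378451226365864 0.35441226949804566
t 10.9 pos [ 0.5123 -0.1635  0.2334] F [ 0.3728 -0.1472 -0.7871] gap 0.0006
O [[0.005, -0.077, -0.997], [-0.031, -0.997, 0.077], [-1.0, 0.031, -0.008]]
shift tool [ 0.0479 -0.214  -0.1339]
```

View pics/s8b.png

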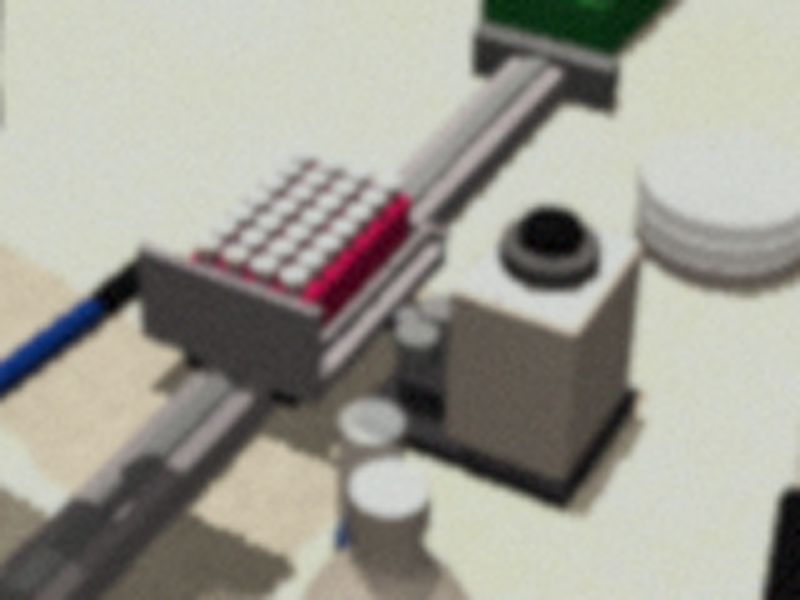

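View pics/t8b.png

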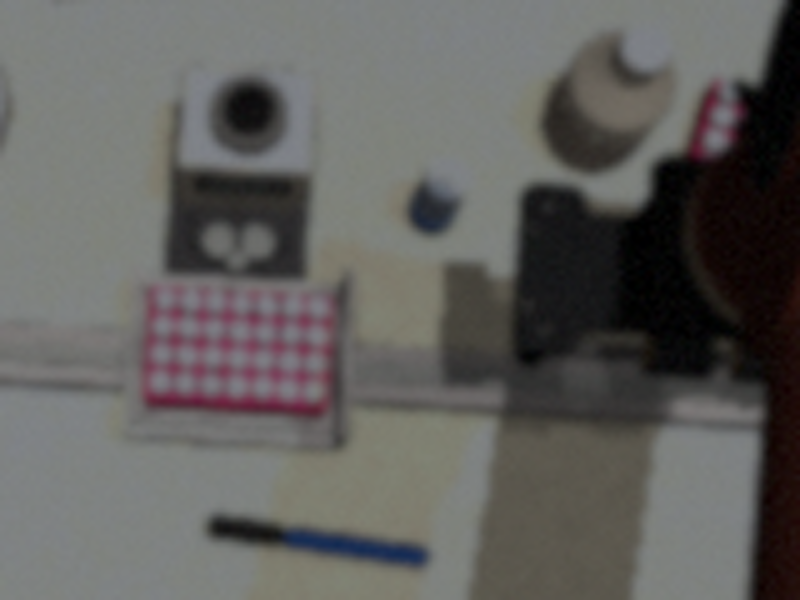

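From above, the roller at top-crop (238,260) sits between the two dowels at (220,240) and (258,242). The rack is still in its lips, and the marker, tube and bottle are undisturbed.

Next is the button. The one meant is on the white reader, at top-crop (247,105) and scene-crop (550,230). The purple one is not meant.

```bash
python3 - <<'E'
from h import *
for rc in((121,279.4),(121.9,280)): print(ray('top',rc,.118))
print(ray('scene',(170+228/5,200+550/5),.118))
for nm,n in(('t8','top'),('s8','scene')):
    d=np.load(f'pics/{nm}.npy');p=cv2.imread(f'pics/{nm}.png').astype(int)
    H,W=d.shape;c=r.calibration(n);R=np.array(c['R']);t=np.array(c['t'])
    v,u=np.mgrid[:H,:W];X=(np.stack([(u-c['cx'])/c['fx']*d,(v-c['cy'])/c['fy']*d,d],-1)-t)@R
    m=(abs(X[...,0]-.662)<.03)&(abs(X[...,1]-.038)<.035)&(X[...,2]>.09)
    k=m&(p.max(-1)<(45 if n=='top' else 60))&(X[...,2]>.108)
    print(n,k.sum(),X[k].mean(0),(X[k].max(0)+X[k].min(0))/2,X[k].min(0),X[k].max(0))
    hs=m&(X[...,2]>.1);print('housing',(X[hs].max(0)+X[hs].min(0))/2,X[hs].min(0),X[hs].max(0),np.histogram(X[hs][:,2],bins=np.arange(.1,.126,.003)))
to((.6625,.038,.18))
E
```

```text
[0.6605 0.0377 0.118 ]
[0.6579 0.0361 0.118 ]
[0.6626 0.0316 0.118 ]
top 72 [0.6598 0.0376 0.1164] [0.6605 0.0373 0.116 ] [0.6482 0.0249 0.1105] [0.6729 0.0496 0.1214]
housing [0.6618 0.0314 0.1107] [0.6407 0.0051 0.1   ] [0.6829 0.0576 0.1214] (array([ 7, 28, 55, 26, 20, 38, 18,  2]), array([0.1  , 0.103, 0.106, 0.109, 0.112, 0.115, 0.118, 0.121, 0.124]))
scene 96 [0.6626 0.0311 0.1159] [0.6618 0.0334 0.1138] [0.65   0.0209 0.108 ] [0.6736 0.0459 0.1196]
housing [0.6601 0.0346 0.1098] [0.6385 0.0133 0.1001] [0.6817 0.0559 0.1196] (array([26, 23, 94, 14, 18, 59, 23,  0]), array([0.1  , 0.103, 0.106, 0.109, 0.112, 0.115, 0.118, 0.121, 0.124]))
t 10.9 pos [ 0.5123 -0.1635  0.2334] F [ 0.3728 -0.1472 -0.7871] gap 0.0006
O [[0.005, -0.077, -0.997], [-0.031, -0.997, 0.077], [-1.0, 0.031, -0.008]]
shift tool [ 0.0479 -0.214  -0.1339]
```

Request:
arm_command(commands=[0,0,-0.053,-0.033,0,0,0,-0.053,-0.033,0,0,0,-0.053,-0.033,0,0,0,-0.045,-0.028,0,0,0,0,0,0])

```text
time_s: 11.52
position: [0.6568, 0.0347, 0.2241]
orientation: [[0.001, -0.079, -0.997], [-0.03, -0.996, 0.078], [-1.0, 0.03, -0.003]]
force: [-0.9, -0.1, -0.1]
finger_gap: 0.0
```

```bash
python3 - <<'E'
from h import *
to((.661,.0355,.135))
E
```

```text
t 11.525 pos [0.6568 0.0347 0.2241] F [-0.8625 -0.1323 -0.1451] gap 0.0
O [[0.001, -0.079, -0.997], [-0.03, -0.996, 0.078], [-1.0, 0.03, -0.003]]
shift tool [ 0.089  -0.0038 -0.0038]
```

Request:
arm_command(commands=[0,0.04,-0.002,-0.004,0,0,0.035,-0.001,0,0,0,0.012,0,0,0,0,0,0,0,0])

```text
time_s: 12.02
position: [0.6609, 0.0344, 0.1341]
orientation: [[-0.0, -0.078, -0.997], [-0.031, -0.997, 0.078], [-1.0, 0.031, -0.002]]
force: [-0.8, 0.3, 0.2]
finger_gap: 0.0006
```

```bash
python3 - <<'E'
from h import *
to((.661,.0355,.12))
p,d=snap('scene','s9');cv2.imwrite('pics/s9b.png',cv2.resize(p[130:290,200:413,::-1],(800,600),interpolation=cv2.INTER_CUBIC))
E
```

```text
t 12.025 pos [0.6609 0.0344 0.1341] F [-0.7546  0.3401  0.1762] gap 0.0006
O [[-0.0, -0.078, -0.997], [-0.031, -0.997, 0.078], [-1.0, 0.031, -0.002]]
shift tool [ 0.014  -0.0015 -0.    ]
```

View pics/s9b.png

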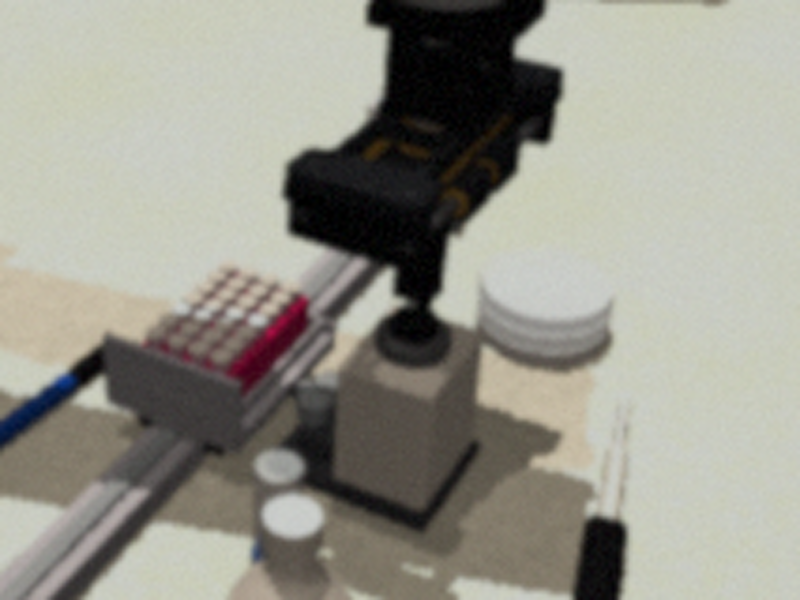

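The closed fingers stand just above the white reader's button (crop about (415,315)). I'll press.

Request:
arm_command(commands=[0,0.008,-0.001,0,0,0,0.005,0,0,0])

```text
time_s: 12.32
position: [0.6628, 0.0349, 0.124]
orientation: [[0.005, -0.078, -0.997], [-0.031, -0.996, 0.078], [-1.0, 0.03, -0.007]]
force: [-0.3, 0.6, -0.3]
finger_gap: 0.0003
```

Request:
arm_command(commands=[0,0.004,0,0,0,0,0.004,0,0,0])

```text
time_s: 12.58
position: [0.6632, 0.0348, 0.1164]
orientation: [[0.006, -0.078, -0.997], [-0.031, -0.996, 0.078], [-1.0, 0.03, -0.008]]
force: [-1.1, -0.7, 2.8]
finger_gap: 0.0002
```

Request:
arm_command(commands=[0,0.004,0,0,0,0,0.004,0,0,0])

```text
time_s: 12.82
position: [0.6635, 0.0348, 0.1119]
orientation: [[0.008, -0.078, -0.997], [-0.031, -0.996, 0.078], [-0.999, 0.03, -0.01]]
force: [-17.9, -1.2, 42.2]
finger_gap: 0.0005
```

Request:
arm_command(commands=[0,0.004,0,0,0])

```text
time_s: 12.95
position: [0.6636, 0.0348, 0.112]
orientation: [[0.009, -0.079, -0.997], [-0.031, -0.996, 0.078], [-0.999, 0.031, -0.011]]
force: [-18.9, -1.7, 35.6]
finger_gap: 0.0003
```

The cap bottomed at z = 0.112, its full 6 mm, with a hard stop. I'll release it.

Request:
arm_command(commands=[0,-0.01,0,0,0,0,-0.03,0,0,0,0,-0.05,0,0,0,0,-0.04,0,0,0,0,0,0.06,0.02,0])

```text
time_s: 13.58
position: [0.6386, -0.0137, 0.2473]
orientation: [[0.01, -0.07, -0.997], [-0.029, -0.997, 0.07], [-1.0, 0.028, -0.012]]
force: [0.4, -1.9, -0.5]
finger_gap: 0.0005
```

Request:
arm_command(commands=[0,0,0.06,0.03,0,0,0,0.06,0.03,0,0,0,0.05,0.03,0,0,0,0,0,0])

```text
time_s: 14.08
position: [0.5351, -0.1825, 0.2514]
orientation: [[0.012, -0.078, -0.997], [-0.032, -0.996, 0.077], [-0.999, 0.031, -0.015]]
force: [0.1, 0.6, 0.4]
finger_gap: 0.0006
```

```bash
python3 - <<'E'
from h import *
p,d=snap('scene','s10');cv2.imwrite('pics/s10b.png',cv2.resize(p[:,:,::-1],(800,600),interpolation=cv2.INTER_CUBIC))
p,d=snap('top','t10');cv2.imwrite('pics/t10b.png',cv2.resize(p[100:220,230:390,::-1],(800,600),interpolation=cv2.INTER_CUBIC))
n='top';c=r.calibration(n);R=np.array(c['R']);t=np.array(c['t']);H,W=d.shape
v,u=np.mgrid[:H,:W];X=(np.stack([(u-c['cx'])/c['fx']*d,(v-c['cy'])/c['fy']*d,d],-1)-t)@R
k=(np.hypot(X[...,0]-.661,X[...,1]-.0365)<.009)&(X[...,2]>.09);print('cap z',np.median(X[k][:,2]),k.sum())
d=np.load('pics/t8.npy');X=(np.stack([(u-c['cx'])/c['fx']*d,(v-c['cy'])/c['fy']*d,d],-1)-t)@R
k=(np.hypot(X[...,0]-.661,X[...,1]-.0365)<.009)&(X[...,2]>.09);print('cap z before',np.median(X[k][:,2]),k.sum())
to((.5,-.1,.2))
E
```

```text
cap z 0.11638125180116729 34
cap z before 0.11675472684403507 35
t 14.175 pos [ 0.5376 -0.1775  0.2511] F [0.8011 1.3546 0.4377] gap 0.0007
O [[0.013, -0.071, -0.997], [-0.03, -0.997, 0.071], [-0.999, 0.029, -0.015]]
shift tool [ 0.0483 -0.076   0.0437]
```

View pics/s10b.png

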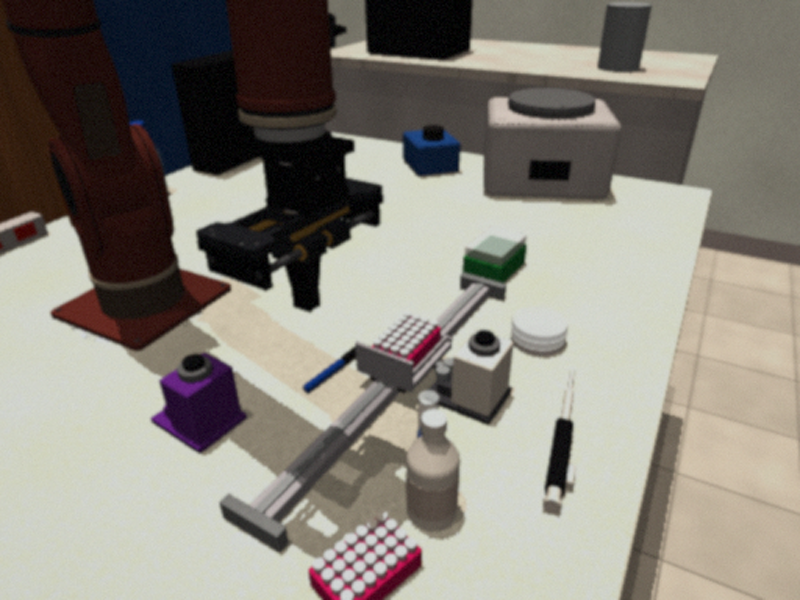

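View pics/t10b.png

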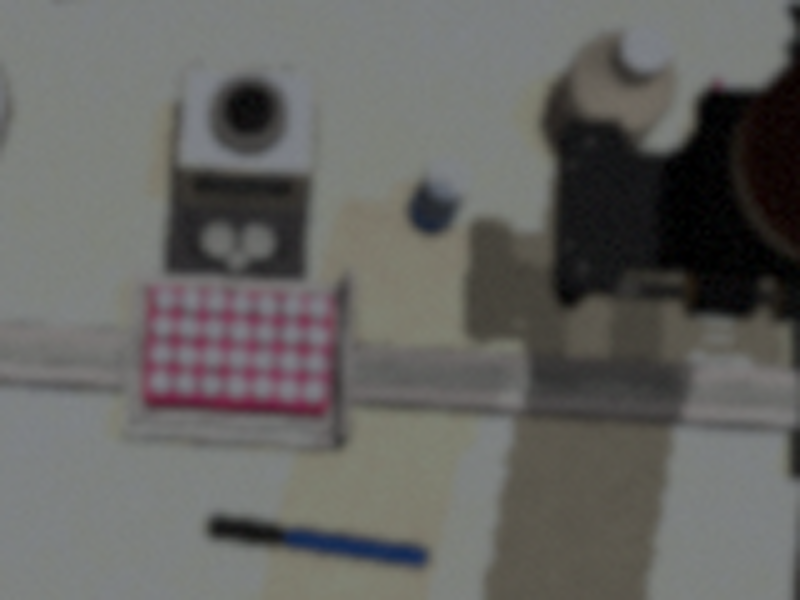

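The roller is still between the dowels (238,260), the cap is back up, the arm is clear, and the bystanders look unmoved. I'll hand the job in.

```bash
python3 -c "
from bench import r
print(r.job_done())"
```

```text
the job is handed in; nothing more can be done
None
```

The shuttle is in the notch and the reader's button has been pressed fully down and released. I handed the job in at about 14 s, with the arm clear of everything.

- **Shuttle:** I pushed it with closed fingers on the push plate until it snapped in ahead of the finger. It moved about 21 mm from first dowel contact, while the finger moved about 16 mm. After I backed off, the top camera showed the roller between the two dowels. It was still there in the last picture.
- **Button:** I pressed the white reader's button, not the purple look-alike's. It stopped hard at z = 0.112, which is the full 6 mm. Afterwards the cap measured 116.4 mm high, against 116.8 mm before.
- **Other things:** In the pictures, the rack still sits within its lips and the bystanders look unmoved. I judged the bystanders by eye only.

**Results that did not fit:**
- The first dowel took about 17 N on the wrist reading instead of the stated 6–8 N. I saw no other obstruction.
- The button press peaked at about 42 N, with about 18 N of that reading sideways, because my last step went past the stop. It was on the fingertips and well under the 120 N wrist limit, but slightly above the 40 N stated for the arm and gripper body.
- After the snap, the network put the nose 12–13 mm short of the notch in both cameras. I relied on the enlarged top picture and the measured shift instead.

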